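# Lay the gilded column in the V cradle and draw the gauge arm out to its mark

### The arm

A 6-joint arm with a two-finger parallel gripper is mounted at the origin on the work surface. World frame = base frame: x ahead of the robot, y to its left, z up, the work surface at z = 0. Lengths are in m, angles in rad, forces in N, time in s.
With the tool pointing down it reaches from about 0.25 to 0.775 m from the base axis. Payload 4 kg.
Tool frame: the origin (TCP) lies at the very end of the fingers, on their centre line; the grasp point (between the pads) lies hold_point_z behind it (hold_point_z is the distance from the TCP to the grasp point, in m); z points along the fingers, y is the direction in which the jaws open and shut (so a half turn about z gives the same grasp; the last joint's range is limited). The gripper opens to 94 mm and grips with 3 to 60 N. Pads are 16 mm wide; open, the fingers measure 119 mm over their backs; the gripper's body (75 mm by 177 mm) begins 78 mm behind the grasp point.
Start: joints at [-1.322, 0.087, 1.371, -0, 1.684, -0.103], TCP at [0.19, -0.516, 0.181] pointing down, gripper open.
Joint ranges: [-3.1, 3.1], [-0.76, 2.03], [0.27, 2.55], [-1.08, 4.22], [0.17, 2.65], [-2.57, 2.57]. Speed limits (rad/s): [2.79, 2.79, 3.14, 3.14, 3.14, 3.14].

### API

Orientations are given as [roll, pitch, yaw] about the fixed x, y, z axes, in that order (R = Rz(yaw) Ry(pitch) Rx(roll)).
In Python, from bench import * gives the robot as it stands.
- The arm moves only by the tool step_arm, never from a script. Its argument "increments" is text: rows parted by semicolons, each of 6 numbers parted by spaces: the shift along the tool's x, y, z in cm, then the turn, a rotation vector about the tool's x, y, z in rad. A call has 1 to 5 rows; each row shifts and turns the commanded pose from where the row before left it, along the tool's axes as they then stand; what a row does not reach is not made up. A row lasts 1/10 s, in which the tool goes at most 50 mm and 8.59 degrees, less where a joint would pass 70% of its speed; a pose out of reach is approached as far as the arm can. A call is refused whole if a number of a shift passes 5 or a number of a turn 0.15, either way. A call with a gripper value outside its range is refused whole. "claw" is the gripper's target within -1 to 1 (shut at 1, half-way at 0, fully open at -1), set as the call begins (left out, the last holds). The fingers move at their own pace and stop on an object; the grip force is fixed at half the most. Time passes only in rows, so rows that do not move let the fingers close. It gives the time, the measured TCP pose, the force and the opening at its end, in the units of the state.
- get_obs(): the state, without advancing time (a new reading comes with each control period).
- snapshot(name): name is "side" or "top" or "wrist"; returns the picture (480x640x3 uint8, red, green, blue); there is no depth.
- calibration(name): a dict with "camera_matrix" (3x3 intrinsics, pixels), "eye" and "orientation" of the camera in the world; the wrist camera has in their place "tool_from_camera" (4x4, takes a point from camera to tool coordinates, whose origin is the TCP and whose axes are the flange's). Camera axes: x right, y up, looking along -z (the intrinsics and any distortion apply to the point x, -y, -z); pixel columns grow to the right and rows downward; lengths in m; the calibration is good to about 2 mm. A picture is of the moment at which its call begins: read the wrist's pose just before it. calibration takes no time and is no camera call.
- close_job(): hands the job in, once; it reports no verdict.
The state is a dict: "time": time; "joint_positions": joint angles; "qvel": joint speeds; "joint_torque": joint torques, N m; "tool_pos": TCP position; "ee_rot": TCP orientation; "wrist_force": force on the tool from outside, world axes, zero at the start; "wrist_torque": the same for the moment, N m; "width": finger opening in m.
Only numpy, scipy, OpenCV 4.12 (cv2) and the standard library are available. Lean on these libraries where they do the work, as an engineer would, in place of code of your own. Each camera call takes 0.05 s, during which the arm holds its last target. There are 200 camera calls.

### The job

On the setting-out jig, lay the standing gilded column on its side in the two V blocks, without dropping it, its foot disc just outside the V block nearer the gauge's sleeve and its thin end pointing the way the arm draws out, and let go of it. Then squeeze the lock button on the gauge arm's grip post to free the spring-loaded arm, draw the arm out until its pointer stands exactly over the fin of the index clip on the scale, and finish while still holding it there, button squeezed. Do not shift the clip, and leave the other things on the bench where they are.

Things in the scene. Friction and masses are not known exactly. Their poses are not given: they have to be found in the camera images.
- jig: Fixed jig: plywood base 285 (x) x 420 (y) x 10 mm, y -310 to +110 in its frame. Origin on the table surface, z up, +y = the way the gauge arm draws out (roughly the robot's left, turned up to 0.22 rad). Three lines along its y: gauge (x = -110 mm, nearest the robot), cradle (x = +20), scale (x = +110)
- sleeve_mouth (a point): Mouth of the gauge's dark steel sleeve (26 mm square, y -305 to -165 in the jig frame, axis 80 mm high); a 16 mm square aluminium tube, the gauge arm, slides out of it along jig +y
- scale_zero (a point): First line of the scale, on its top, 30 mm high: aluminium bar 30 mm wide, jig y -140 to +100 mm, black lines every 10 mm (longer every 50) from here along jig +y; the pointer stands here at home
- cradle (a point): Where the laid column's middle belongs: jig x +20, y 0, 60 mm high; axes as the jig's. Two wooden V blocks 10 mm thick, centred at y = -40 and +44 mm from here (74 mm free between), 90 degree V open upward, bottom 40 mm and tops 64 mm high, 48 mm wide at the top; base plate top 10 mm high. Column axis along y, foot disc beyond (-y of) the block at -40
- column: Gilded turned column, loose, 0.22 kg, 130 mm long, standing on its foot. Origin at the centre of the foot's underside, z along its axis to the thin end. Foot disc 40 mm across and 10 mm thick, then a shaft 28 mm across from 12 to 116 mm, tapering to 14 mm at the end
- column_mid (a point): Middle of the column's axis, 65 mm from the foot's underside
- column_top (a point): Centre of the column's thin end, 130 mm from the foot's underside
- gauge_arm (a joint): How far the gauge arm is drawn out, m: 0 = home (latched), up to 0.16, along jig +y. A spring pulls it home with 4 N at 0, 6.4 N at 0.12 m. The latch blocks it at 0 until the lock button is squeezed; if let go it runs back by itself
- gauge_grip (a point): Grip point of the gauge arm's black upright post, 112 mm high; at home at jig x -111.5, y -135 mm. Post 24 mm along jig y, 88 to 132 mm high; across jig x 32 mm over post and lock button, 27 mm with the button in. Take it from above, fingers closing along jig x, one on the button
- cross_bar (a point): Root of the 10 mm square aluminium cross bar on the gauge arm, 93 mm high (bar 88 to 98), 35 mm ahead (+y) of the grip point; the bar reaches 228 mm from here in jig +x over cradle and scale. At home it is at jig y -100, clear of the cradle
- lock_button (a joint): Squeeze of the lock button (grey plate 18 x 30 mm on the +x face of the grip post, spring 3 to 6 N), m: 0 = out, 0.005 = fully in; the latch is free from about 0.003
- button_face (a point): Centre of the lock button's outer face (jig +x side of the grip post, 114 mm high), pressed towards jig -x
- pointer (a point): Tip of the pointer hanging from the end of the cross bar over the scale, 52 mm high, 35 mm ahead (+y) of and 221.5 mm to the +x side of the gauge grip; moves with the arm
- index_clip (a joint): Place of the steel index clip on the scale, m: equals the value of joint gauge_arm at which the pointer stands over the clip's fin (0.05 to 0.12). It stays where it is unless pushed with over 8 N
- clip_mark (a point): Top middle of the clip's upright fin (3 mm thin, 30 mm long across the scale, top 46 mm high); axes as the jig's; the pointer tip passes 6 mm above it
- size_jar: squat amber glass jar with steel lid, 52 mm across, 85 mm tall, near the column; bystander. Origin under its centre
- frame_corner: L-shaped sample of gilt frame moulding, about 130 mm, 27 mm high, lying flat; bystander
- leaf_book: small square paper pad, 90 x 90 x 14 mm, lying flat; bystander
- tin_cup: open steel cup, 70 mm across, 70 mm tall; bystander
- mop_brush: brush 190 mm long with a dark wooden handle, lying on the table; bystander
- cork_block: cork block 100 x 60 x 35 mm; bystander
- spatula: spatula 210 mm long, lying on the table; bystander

How it is judged:
By the outcome, as a careful person would: the job done as asked, in the order asked, and still so for the second after the job is handed in, while the arm keeps its last pose, push and grip.
It also fails if it takes over 50 s, if anything falls off the work surface, if the arm or the gripper's body presses on something with over 40 N, if the wrist force passes 120 N, or if a joint passes its speed limit or range.

## Working session

There is one attempt and no reset: what is moved stays moved. The work goes in short steps, Python scripts to look and compute and a tool call to move; the robot and the scene stay as the last step left them, time stands still between calls to the robot, and variables do not carry over. Pictures are saved under pics/ and viewed, about 8 in all and at most 12, crops included, and the job is handed in when it is done.

Besides the shell and the picture viewer there is one more tool, called after "Request:" as name(argument=value, ...) on one line, values as JSON. step_arm: Moves the arm, as the interface text tells. Its arguments: {"type":"object","properties":{"increments":{"type":"string"},"claw":{"type":"number"}},"required":["increments"]}

```bash
ls; mkdir -p pics
python3 - <<'E'
from bench import *
import cv2
o=get_obs();print({k:o[k] for k in('time','tool_pos','ee_rot','width','wrist_force')})
for n in('side','top'):
    cv2.imwrite(f'pics/{n}0.png',snapshot(n)[:,:,::-1]);print(n,calibration(n))
print(calibration('wrist'))
import bench;print([x for x in dir(bench) if x[0]!='_'], globals().get('hold_point_z'))
E
```

```text
pics
{'time': 0.0, 'tool_pos': array([ 0.18935595, -0.51573799,  0.17942791]), 'ee_rot': array([-3.13942050e+00, -2.09966343e-04,  3.51786670e-01]), 'width': 0.09430306274936041, 'wrist_force': array([ 0.20900713, -0.23318123, -1.00229453])}
side {'camera_matrix': array([[442.82402326,   0.        , 326.49322614],
       [  0.        , 442.82402326, 241.6742528 ],
       [  0.        ,   0.        ,   1.        ]]), 'eye': array([-0.24131575,  0.67691728,  0.79841895]), 'orientation': array([ 0.98928777,  0.0114813 , -2.33106714])}
top {'camera_matrix': array([[468.24417496,   0.        , 323.74704092],
       [  0.        , 468.24417496, 230.98845975],
       [  0.        ,   0.        ,   1.        ]]), 'eye': array([ 0.30472725, -0.0205838 ,  1.36578707]), 'orientation': array([ 0.15133886, -0.02206853, -1.59166155])}
{'camera_matrix': array([[345.26925259,   0.        , 317.59200239],
       [  0.        , 345.26925259, 240.2386608 ],
       [  0.        ,   0.        ,   1.        ]]), 'tool_from_camera': array([[ 9.19855751e-04,  9.61706042e-01,  2.74081452e-01,
         8.07087820e-02],
       [ 9.99999520e-01, -7.91892202e-04, -5.77520998e-04,
         1.03478636e-03],
       [-3.38362469e-04,  2.74081852e-01, -9.61706309e-01,
        -2.04872127e-01],
       [ 0.00000000e+00,  0.00000000e+00,  0.00000000e+00,
         1.00000000e+00]])}
['IKError', 'calibration', 'close_job', 'get_obs', 'hold_point_z', 'snapshot'] 0.0188
```

View pics/top0.png

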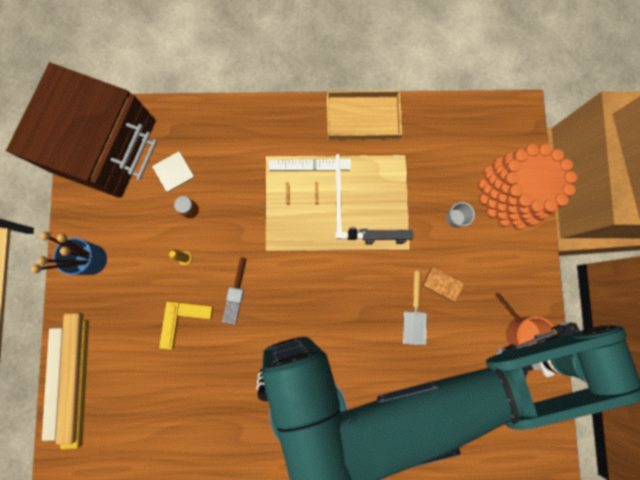

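View pics/side0.png

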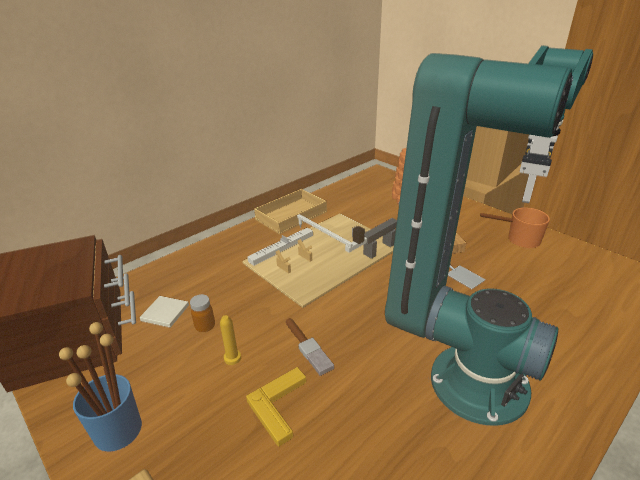

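The top view shows the jig at about (266–408, 156–250), the column's foot near (184,258), the jar at (184,204) and the grip post at (352,234). The side view has the column's foot at (232,358). I'll enlarge both.

```bash
cat > h.py <<'E'
from bench import *
import numpy as np, cv2
from scipy.spatial.transform import Rotation as R
def cam(n,obs=None):
    c=calibration(n);K=c['camera_matrix']
    if n=='wrist':
        T=np.eye(4);T[:3,:3]=R.from_euler('xyz',obs['ee_rot']).as_matrix();T[:3,3]=obs['tool_pos']
        T=T@c['tool_from_camera'];return K,T[:3,:3],T[:3,3]
    return K,R.from_euler('xyz',c['orientation']).as_matrix(),np.array(c['eye'])
def ray(C,uv,z):
    K,Rm,e=C;p=np.linalg.solve(K,[uv[0],uv[1],1]);d=Rm@(p*[1,-1,-1]);return e+d*(z-e[2])/d[2]
def proj(C,P):
    K,Rm,e=C;q=(Rm.T@(np.array(P)-e))*[1,-1,-1];q=K@q;return q[:2]/q[2]
def crop(src,dst,x0,y0,w,h,s):
    im=cv2.imread(src)[y0:y0+h,x0:x0+w];cv2.imwrite(dst,cv2.resize(im,None,fx=s,fy=s,interpolation=cv2.INTER_CUBIC))
E
python3 - <<'E'
from h import *
a=cv2.imread('pics/top0.png')[145:275,160:420]
a=cv2.resize(a,None,fx=3,fy=3,interpolation=cv2.INTER_CUBIC)
cv2.imwrite('pics/topc.png',a)
C=cam('top')
for n,uv,z in [('colfoot',(184,258),.0),('jar',(184,204),.085),('bl',(266,250),.01),('br',(409,250),.01),('tl',(265,156),.01),('tr',(406,156),.01),('post',(352,234),.132)]:print(n,ray(C,uv,z))
C=cam('side');print('colfoot side',ray(C,(232,358),.005), 'coltop',ray(C,(227,319),.13))
E
```

```text
colfoot [0.44010704 0.35277771 0.        ]
jar [0.58195426 0.33312159 0.085     ]
bl [0.45797778 0.11404316 0.01      ]
br [ 0.45030053 -0.30290045  0.01      ]
tl [0.74104425 0.11637311 0.01      ]
tr [ 0.73519564 -0.307616    0.01      ]
post [ 0.48288076 -0.12692556  0.132     ]
colfoot side [0.43593768 0.35035537 0.005     ] coltop [0.43075063 0.34765129 0.13      ]
```

View pics/topc.png

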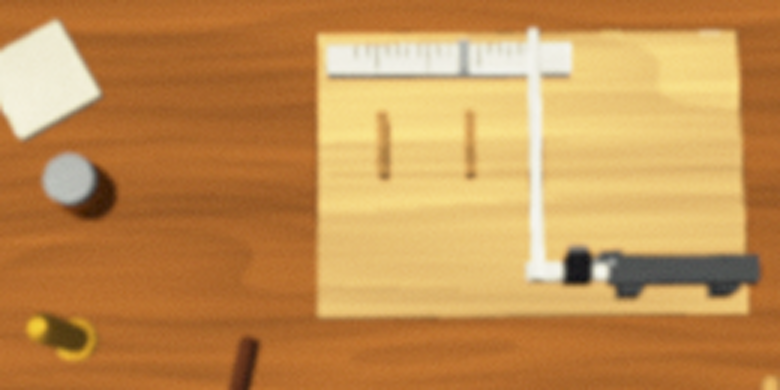

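Crop: foot at (70,338), jar lid at (68,180), V blocks at (384,145) and (470,145), clip fin at about (463,57), grip post at (578,265). The jig yaw is about -0.014 and its origin is near (0.597, 0.005). Next I'll write a constant-row planner and go above the jig for a close look.

```bash
cat >> h.py <<'E'
def plan(pos,Rg,N,cur=None):
    """identical row (cm, rad) repeated N times, from measured pose (or cur) to goal"""
    o=get_obs(); R0,p0=(R.from_euler('xyz',o['ee_rot']),o['tool_pos']) if cur is None else cur
    w=(R0.inv()*Rg).as_rotvec()/N; t=R0.inv().apply(np.array(pos)-p0)
    M=sum((R.from_rotvec(w*k).as_matrix() for k in range(N)),np.zeros((3,3)))
    p=np.linalg.solve(M,t)*100
    print(f'N={N} row:',' '.join('%.2f'%v for v in p),' '.join('%.3f'%v for v in w))
def tool(xdir_yaw,tilt=0):
    """tool x along yaw, pointing down, then z swung by tilt towards tool x (pi/2: horizontal)"""
    return R.from_euler('xyz',[np.pi,0,xdir_yaw])*R.from_euler('y',tilt)
E
python3 - <<'E'
from h import *
print(tool(1.557,.3).as_matrix()[:,2], get_obs()['joint_positions'])
plan([.50,-.05,.33],tool(1.557),14)
E
```

```text
[ 0.00407696  0.29549208 -0.95533649] [-1.32212672e+00  8.78932249e-02  1.37207600e+00 -2.84062826e-05
  1.68357972e+00 -1.03084959e-01]
N=14 row: 4.24 -0.30 -1.07 -0.000 -0.000 -0.086
```

Request:
step_arm(increments="4.24 -0.3 -1.07 0 0 -0.086;4.24 -0.3 -1.07 0 0 -0.086;4.24 -0.3 -1.07 0 0 -0.086;4.24 -0.3 -1.07 0 0 -0.086;4.24 -0.3 -1.07 0 0 -0.086", claw=-1)

```text
time: 0.6
tool_pos: [0.3654, -0.3969, 0.2337]
ee_rot: [-3.14, -0.0, 0.785]
wrist_force: [0.3, -0.9, -0.3]
width: 0.0944
```

Request:
step_arm(increments="4.24 -0.3 -1.07 0 0 -0.086;4.24 -0.3 -1.07 0 0 -0.086;4.24 -0.3 -1.07 0 0 -0.086;4.24 -0.3 -1.07 0 0 -0.086;4.24 -0.3 -1.07 0 0 -0.086")

```text
time: 1.1
tool_pos: [0.4745, -0.2162, 0.2871]
ee_rot: [-3.14, -0.0, 1.215]
wrist_force: [-0.1, -0.6, 0.2]
width: 0.0941
```

Request:
step_arm(increments="4.24 -0.3 -1.07 0 0 -0.086;4.24 -0.3 -1.07 0 0 -0.086;4.24 -0.3 -1.07 0 0 -0.086;4.24 -0.3 -1.07 0 0 -0.086;0 0 0 0 0 0")

```text
time: 1.6
tool_pos: [0.5011, -0.0464, 0.3322]
ee_rot: [3.139, -0.001, 1.564]
wrist_force: [0.2, 0.1, 0.8]
width: 0.0941
```

Run:
```python
from h import *
import pickle
o=get_obs();im=snapshot('wrist');cv2.imwrite('pics/w1.png',im[:,:,::-1]);pickle.dump(o,open('o1.pkl','wb'))
print(o['time'],o['tool_pos'],o['ee_rot'],o['joint_positions'])
C=cam('wrist',o)
for n,p in [('clipguess',(.71,-.02,.046)),('vA',(.6175,-.035,.064)),('vB',(.6175,.049,.064)),('grip',(.486,-.13,.132)),('sc0',(.7075,-.095,.03))]:print(n,proj(C,p))
```

```text
1.6 [ 0.50113365 -0.04642164  0.33220205] [ 3.13856030e+00 -1.06516719e-03  1.56405091e+00] [-2.06306019e-01  6.79466703e-04  1.16159232e+00  1.79054191e-03
  1.97655927e+00 -1.98849955e-01]
clipguess [464.00812321 179.96072649]
vA [400.83533409 192.80083208]
vB [404.70175245 128.50393955]
grip [304.47693704 276.60652072]
sc0 [452.56361944 228.84115888]
```

View pics/w1.png

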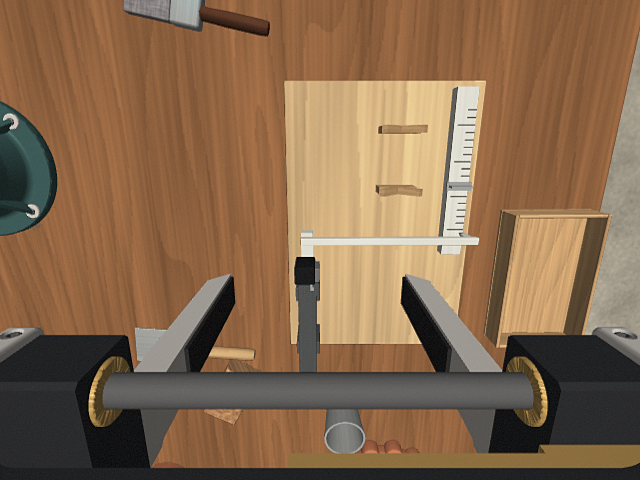

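The wrist view shows the V blocks at (403,128) and (399,189), the clip fin near (459,186), the cross bar at y≈240 and the grip post at (305,270). I'll crop for accuracy.

Run:
```python
from h import *
crop('pics/w1.png','pics/w1c.png',280,75,210,215,2.75)
```

```text
(no output)
```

View pics/w1c.png

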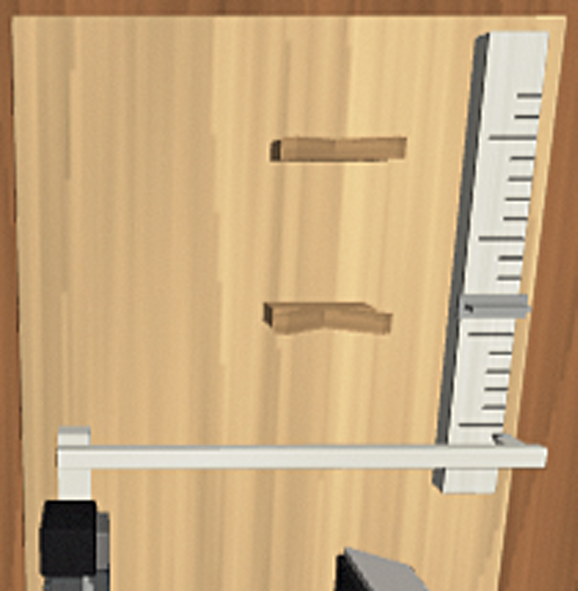

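Run:
```python
from h import *
import pickle
C=cam('wrist',pickle.load(open('o1.pkl','rb')))
u=lambda x,y:(280+x/2.75,75+y/2.75)
for n,x,y,z in [('cornL',13,17,.01),('cornR',567,15,.01),('L+50',536,138,.03),('L0',524,239,.03),('L-50',514,333,.03),('L-100',503,425,.03),('A l',272,318,.064),('A r',390,325,.064),('B l',276,147,.064),('B r',405,145,.064),('barR',548,33,.03),('barendR',496,492,.03),('fin-hi',495,298,.046),('fin-lo',495,308,.046),('crossroot',75,450,.098),('crossend',547,458,.098),('post',70,516,.132)]:
    print(n,ray(C,u(x,y),z).round(4))
```

```text
cornL [0.4582 0.1151 0.01  ]
cornR [0.7412 0.1145 0.01  ]
L+50 [0.7237 0.054  0.03  ]
L0 [0.7233 0.0039 0.03  ]
L-50 [ 0.7237 -0.0453  0.03  ]
L-100 [ 0.7233 -0.0962  0.03  ]
A l [ 0.5873 -0.0318  0.064 ]
A r [ 0.6464 -0.0357  0.064 ]
B l [0.5857 0.0492 0.064 ]
B r [0.6469 0.0498 0.064 ]
barR [0.7237 0.1033 0.03  ]
barendR [ 0.7236 -0.135   0.03  ]
fin-hi [ 0.7048 -0.0247  0.046 ]
fin-lo [ 0.7054 -0.0299  0.046 ]
crossroot [ 0.4892 -0.0899  0.098 ]
crossend [ 0.7167 -0.0955  0.098 ]
post [ 0.4875 -0.1114  0.132 ]
```

Run:
```python
from h import *
plan([.437,.241,.113],tool(1.5708,1.134),11)
```

```text
N=11 row: 1.38 -0.60 3.19 0.001 0.103 -0.001
```

Request:
step_arm(increments="1.38 -0.6 3.19 0 0.103 0;1.38 -0.6 3.19 0 0.103 0;1.38 -0.6 3.19 0 0.103 0;1.38 -0.6 3.19 0 0.103 0;1.38 -0.6 3.19 0 0.103 0")

```text
time: 2.15
tool_pos: [0.4718, 0.0478, 0.188]
ee_rot: [-3.14, -0.519, 1.551]
wrist_force: [-0.2, -0.2, -0.4]
width: 0.094
```

Request:
step_arm(increments="1.38 -0.6 3.19 0 0.103 0;1.38 -0.6 3.19 0 0.103 0;1.38 -0.6 3.19 0 0.103 0;0 0 0 0 0 0")

```text
time: 2.55
tool_pos: [0.4512, 0.1383, 0.1304]
ee_rot: [-3.121, -0.828, 1.538]
wrist_force: [-1.5, 0.1, -0.7]
width: 0.0939
```

Run:
```python
from h import *
o=get_obs();print(o['time'],o['tool_pos'],o['ee_rot'],o['joint_positions'].round(3));R0=R.from_euler('xyz',o['ee_rot']);print(R0.as_matrix().round(3))
plan([.437,.241,.113],tool(1.5708,1.134),4)
```

```text
2.55 [0.45115339 0.13833848 0.13037152] [-3.12094547 -0.82777055  1.53838729] [-0.419  0.013  1.799  0.747  1.697 -0.441]
[[ 0.022  1.     0.003]
 [ 0.676 -0.017  0.737]
 [ 0.736 -0.014 -0.676]]
N=4 row: 1.16 -0.38 2.34 0.002 0.076 -0.005
```

Request:
step_arm(increments="1.16 -0.38 2.34 0 0.076 -0.005;1.16 -0.38 2.34 0 0.076 -0.005;1.16 -0.38 2.34 0 0.076 -0.005;1.16 -0.38 2.34 0 0.076 -0.005;0 0 0 0 0 0")

```text
time: 3.05
tool_pos: [0.4402, 0.2405, 0.1164]
ee_rot: [3.114, -1.127, 1.593]
wrist_force: [-1.0, 0.1, -0.4]
width: 0.0939
```

Run:
```python
from h import *
import pickle
o=get_obs();im=snapshot('wrist');cv2.imwrite('pics/w2.png',im[:,:,::-1]);pickle.dump(o,open('o2.pkl','wb'))
print(o['time'],o['tool_pos'],o['ee_rot'],o['joint_positions'].round(3));C=cam('wrist',o)
for z in(0,.01,.13):print(z,proj(C,(.437,.351,z)))
```

```text
3.05 [0.44024186 0.24050713 0.11636879] [ 3.11401354 -1.12683598  1.59291723] [-0.348  0.109  1.945  1.022  1.638 -0.592]
0 [312.28576525 272.33314819]
0.01 [312.30364693 265.94461461]
0.13 [312.58110026 166.81973174]
```

View pics/w2.png

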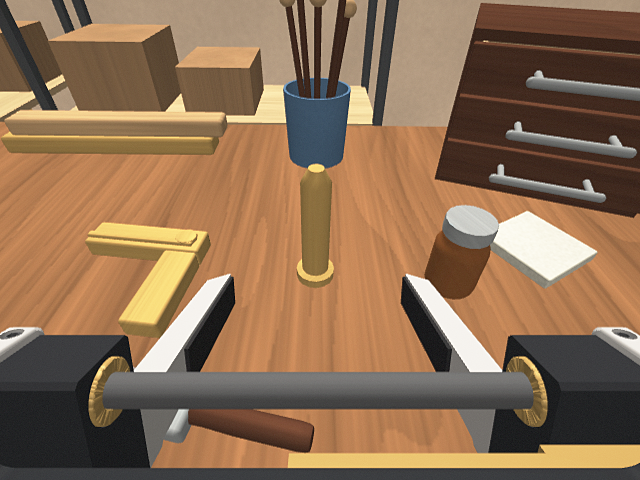

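The column's foot is at (315.5,272) and its top at (316,168), about 3 mm further in x than I had it, so x≈0.440. Advancing.

Run:
```python
from h import *
plan([.440,.3685,.054],tool(1.5708,1.134),6)
```

```text
N=6 row: -0.04 -0.04 2.39 0.002 0.001 0.002
```

Request:
step_arm(increments="-0.04 -0.04 2.39 0.002 0.001 0.002;-0.04 -0.04 2.39 0.002 0.001 0.002;-0.04 -0.04 2.39 0.002 0.001 0.002;-0.04 -0.04 2.39 0.002 0.001 0.002;-0.04 -0.04 2.39 0.002 0.001 0.002")

```text
time: 3.6
tool_pos: [0.4433, 0.3471, 0.0668]
ee_rot: [3.12, -1.13, 1.59]
wrist_force: [0.5, 0.6, -0.1]
width: 0.094
```

Request:
step_arm(increments="-0.04 -0.04 2.39 0.002 0.001 0.002;0 0 0 0 0 0;0 0 0 0 0 0")

```text
time: 3.9
tool_pos: [0.4417, 0.3685, 0.0561]
ee_rot: [3.132, -1.133, 1.582]
wrist_force: [0.5, -0.7, -0.5]
width: 0.0944
```

Run:
```python
from h import *
import pickle
o=get_obs();im=snapshot('wrist');cv2.imwrite('pics/w3.png',im[:,:,::-1][100:420,200:440].repeat(2,0).repeat(2,1)[:600])
print(o['time'],o['tool_pos'],o['ee_rot'],o['joint_positions'].round(3));C=cam('wrist',o)
m=R.from_euler('xyz',o['ee_rot']).as_matrix();print('hold pt',o['tool_pos']-.0188*m[:,2]); print(m.round(3))
for z in(0,.062,.13):print(z,proj(C,(.440,.351,z)))
```

```text
3.9 [0.4416674  0.36852758 0.05609903] [ 3.13155858 -1.13255401  1.58210232] [-0.064  0.213  1.989  1.176  1.366 -0.608]
hold pt [0.44167123 0.35150401 0.06407638]
[[-0.005  1.    -0.   ]
 [ 0.424  0.002  0.906]
 [ 0.905  0.004 -0.424]]
0 [313.42122878 346.51018083]
0.062 [313.05725794 288.04234005]
0.13 [312.44176046 189.16956144]
```

View pics/w3.png

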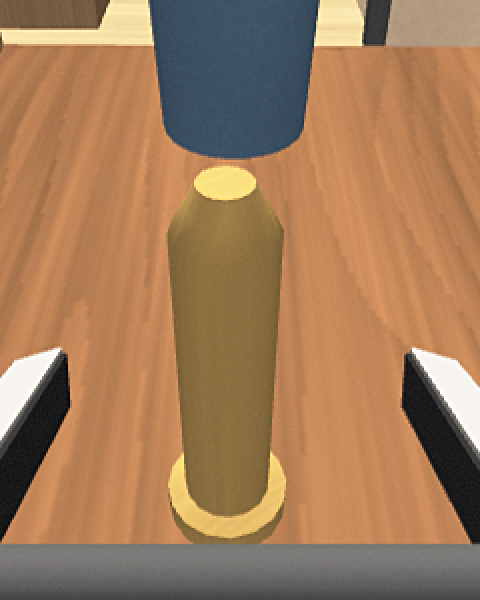

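The column is centred between the fingers, with its top at (312.5,191.5) against a predicted (312.4,189). I'll close on it.

Request:
step_arm(increments="0 -0.15 0 0 0 0;0 0 0 0 0 0")

```text
time: 4.15
tool_pos: [0.4393, 0.3684, 0.0554]
ee_rot: [3.136, -1.133, 1.576]
wrist_force: [-0.6, 0.7, -0.1]
width: 0.0941
```

Request:
step_arm(increments="0 0 0 0 0 0;0 0 0 0 0 0;0 0 0 0 0 0;0 0 0 0 0 0;0 0 0 0 0 0", claw=1)

```text
time: 4.65
tool_pos: [0.4384, 0.3692, 0.0547]
ee_rot: [3.141, -1.134, 1.574]
wrist_force: [0.9, 0.0, -0.2]
width: 0.0571
```

Request:
step_arm(increments="0 0 0 0 0 0;0 0 0 0 0 0;0 0 0 0 0 0;0 0 0 0 0 0;0 0 0 0 0 0")

```text
time: 5.15
tool_pos: [0.4387, 0.3692, 0.0547]
ee_rot: [3.139, -1.134, 1.574]
wrist_force: [0.9, 0.4, -0.3]
width: 0.0256
```

Request:
step_arm(increments="0 0 0 0 0 0;0 0 0 0 0 0;-0.5 0 0 0 0 0;-0.5 0 0 0 0 0")

```text
time: 5.55
tool_pos: [0.4393, 0.3682, 0.0547]
ee_rot: [3.132, -1.153, 1.584]
wrist_force: [-4.5, 5.9, 26.4]
width: 0.026
```

Run:
```python
from h import *
im=snapshot('wrist');cv2.imwrite('pics/w4.png',im[:,:,::-1][100:420,200:440].repeat(2,0).repeat(2,1)[:600])
```

```text
(no output)
```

View pics/w4.png

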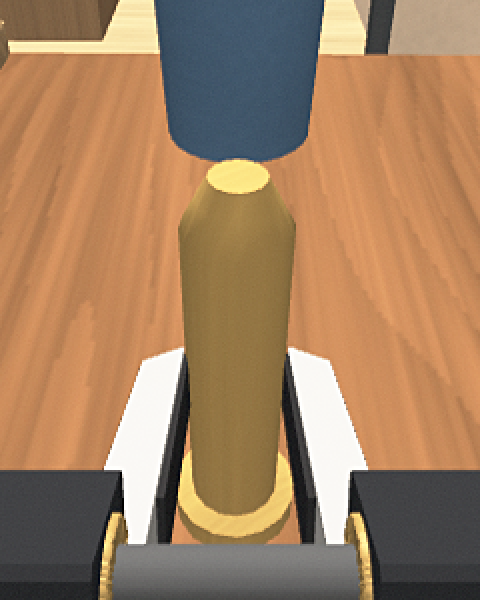

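The column is gripped, with the pads on both sides. My two -x rows pressed it down instead of lifting, because tool x points up. I'll undo that and lift.

Request:
step_arm(increments="0.5 0 0 0 0 0;0.5 0 0 0 0 0;0 0 0 0 0 0")

```text
time: 5.9
tool_pos: [0.4384, 0.3692, 0.0547]
ee_rot: [3.139, -1.133, 1.576]
wrist_force: [0.3, -0.6, 1.0]
width: 0.0259
```

Request:
step_arm(increments="1.5 0 -0.7 0 0 0;1.5 0 -0.7 0 0 0;1.5 0 -0.7 0 0 0;1.5 0 -0.7 0 0 0;0 0 0 0 0 0")

```text
time: 6.4
tool_pos: [0.4391, 0.369, 0.1217]
ee_rot: [3.133, -1.133, 1.58]
wrist_force: [0.6, -0.4, -2.0]
width: 0.0261
```

Run:
```python
from h import *
o=get_obs();print(o['time'],o['tool_pos'],o['ee_rot'],o['width'],o['wrist_force'],o['joint_positions'].round(3))
im=snapshot('wrist');cv2.imwrite('pics/w5.png',im[:,:,::-1][100:420,200:440].repeat(2,0).repeat(2,1)[:600])
print(R.from_euler('xyz',o['ee_rot']).as_matrix().round(3))
```

```text
6.4 [0.4391348  0.36896736 0.12169927] [ 3.13292175 -1.13273591  1.58030421] 0.026141451545168313 [ 0.60924757 -0.40742574 -2.04848829] [-0.063  0.086  1.962  1.151  1.426 -0.464]
[[-0.004  1.     0.   ]
 [ 0.424  0.002  0.906]
 [ 0.906  0.004 -0.424]]
```

View pics/w5.png

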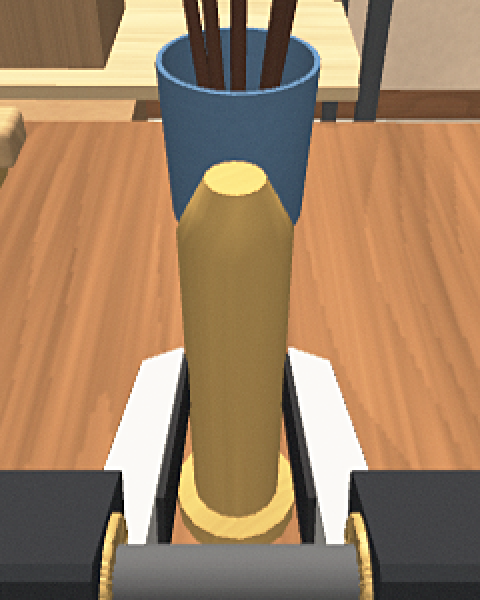

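The column hangs straight and wrist Fz is about -2 N, which matches its weight. Next I'll swing it to horizontal and carry it above the cradle.

```bash
cat >> h.py <<'E'
def trace(rows):
    o=get_obs();r=R.from_euler('xyz',o['ee_rot']);p=o['tool_pos']
    for q in rows:
        p=p+r.apply(np.array(q[:3])/100);r=r*R.from_rotvec(q[3:]);m=r.as_matrix();h=p-.0188*m[:,2]
        u=m@[.906,.004,-.424];print('tcp',p.round(3),'foot',(h-.063*u).round(3),'top',(h+.067*u).round(3))
E
python3 - <<'E'
from h import *
C=cam('wrist',get_obs());print('top pred px',proj(C,(.439,.352,.197)),'seen 317.5 189')
h=np.array([.619,.0022,.165]);Rg=tool(1.569,-.437);print(Rg.as_matrix().round(3))
plan(h+.0188*Rg.as_matrix()[:,2],Rg,14)
E
```

```text
top pred px [316.83364567 183.14883701] seen 317.5 189
[[ 0.002  1.    -0.001]
 [ 0.906 -0.002 -0.423]
 [-0.423  0.    -0.906]]
N=14 row: -2.65 1.29 -1.37 0.000 -0.112 0.000
```

Run:
```python
from h import *
trace([[-2.65,1.29,-1.37,0,-.112,0]]*14)
```

```text
tcp [0.451 0.345 0.102] foot [0.451 0.322 0.049] top [0.452 0.337 0.179]
tcp [0.464 0.32  0.087] foot [0.464 0.291 0.037] top [0.465 0.32  0.164]
tcp [0.477 0.293 0.074] foot [0.477 0.258 0.028] top [0.478 0.301 0.151]
tcp [0.49  0.264 0.065] foot [0.49  0.225 0.023] top [0.49  0.282 0.14 ]
tcp [0.503 0.235 0.059] foot [0.503 0.191 0.021] top [0.503 0.261 0.131]
tcp [0.516 0.205 0.056] foot [0.516 0.158 0.024] top [0.516 0.239 0.125]
tcp [0.529 0.176 0.057] foot [0.529 0.125 0.03 ] top [0.529 0.217 0.122]
tcp [0.542 0.146 0.06 ] foot [0.542 0.092 0.039] top [0.542 0.194 0.121]
tcp [0.555 0.117 0.068] foot [0.555 0.061 0.053] top [0.555 0.172 0.122]
tcp [0.568 0.089 0.078] foot [0.568 0.032 0.069] top [0.568 0.149 0.126]
tcp [0.581 0.063 0.091] foot [0.581 0.005 0.089] top [0.581 0.128 0.132]
tcp [0.594 0.038 0.108] foot [ 0.594 -0.02   0.112] top [0.594 0.107 0.141]
tcp [0.607 0.015 0.127] foot [ 0.607 -0.042  0.137] top [0.607 0.087 0.152]
tcp [ 0.62  -0.006  0.148] foot [ 0.62  -0.061  0.165] top [0.62  0.069 0.165]
```

The arc dips too low, so I'll lift 9 cm first.

Request:
step_arm(increments="2 0 -0.95 0 0 0;2 0 -0.95 0 0 0;2 0 -0.95 0 0 0;2 0 -0.95 0 0 0")

```text
time: 6.85
tool_pos: [0.4376, 0.3683, 0.2076]
ee_rot: [-3.134, -1.132, 1.565]
wrist_force: [0.6, -0.5, -2.5]
width: 0.0258
```

Request:
step_arm(increments="-2.65 1.29 -1.37 0 -0.112 0;-2.65 1.29 -1.37 0 -0.112 0;-2.65 1.29 -1.37 0 -0.112 0;-2.65 1.29 -1.37 0 -0.112 0;-2.65 1.29 -1.37 0 -0.112 0")

```text
time: 7.35
tool_pos: [0.5025, 0.2332, 0.1448]
ee_rot: [-3.137, -0.568, 1.57]
wrist_force: [0.8, -0.7, -3.0]
width: 0.0261
```

Request:
step_arm(increments="-2.65 1.29 -1.37 0 -0.112 0;-2.65 1.29 -1.37 0 -0.112 0;-2.65 1.29 -1.37 0 -0.112 0;-2.65 1.29 -1.37 0 -0.112 0;-2.65 1.29 -1.37 0 -0.112 0")

```text
time: 7.85
tool_pos: [0.5673, 0.0877, 0.1641]
ee_rot: [-3.137, -0.009, 1.573]
wrist_force: [0.1, 0.4, -3.1]
width: 0.0258
```

Run:
```python
from h import *
o=get_obs();print(o['time'],o['joint_positions'].round(3))
h=np.array([.619,.0022,.165]);Rg=tool(1.569,-.437)
plan(h+.0188*Rg.as_matrix()[:,2],Rg,5)
```

```text
7.85 [0.048 0.147 1.337 0.01  1.662 0.047]
N=5 row: -1.80 1.03 0.64 -0.001 -0.089 0.001
```

Request:
step_arm(increments="-1.8 1.03 0.64 0 -0.089 0;-1.8 1.03 0.64 0 -0.089 0;-1.8 1.03 0.64 0 -0.089 0;-1.8 1.03 0.64 0 -0.089 0;-1.8 1.03 0.64 0 -0.089 0")

```text
time: 8.35
tool_pos: [0.6189, -0.0044, 0.1466]
ee_rot: [-3.136, 0.434, 1.576]
wrist_force: [-0.5, -0.3, -2.5]
width: 0.026
```

Request:
step_arm(increments="0 0 0 0 0 0;0 0 0 0 0 0")

```text
time: 8.55
tool_pos: [0.6184, -0.0033, 0.147]
ee_rot: [-3.136, 0.429, 1.575]
wrist_force: [-0.0, -0.4, -1.5]
width: 0.0262
```

Run:
```python
from h import *
o=get_obs();print(o['time'],o['joint_positions'].round(3),o['tool_pos'],o['ee_rot'])
h=np.array([.619,.0022,.068]);Rg=tool(1.569,-.437)
plan(h+.0188*Rg.as_matrix()[:,2],Rg,5)
im=snapshot('wrist')[:,:,::-1]; s=snapshot('side')[:,:,::-1]
a=im[60:440,150:530]; b=s[190:310,230:420]
b=cv2.resize(b,(600*190//190*1,379),interpolation=cv2.INTER_CUBIC)[:, :420*600//420]
cv2.imwrite('pics/w6.png',np.hstack([a[:379],cv2.resize(s[190:310,230:363],(420,379),interpolation=cv2.INTER_CUBIC)]))
C=cam('wrist',o)
for n,p in dict(foot=(.619,-.063,.165),top=(.619,.067,.165),Btop=(.619,.0485,.064),Atop=(.619,-.0355,.064)).items():print(n,proj(C,p)-[150,60])
```

```text
8.55 [ 0.153  0.304  1.251 -0.425  1.652  0.129] [ 0.61843573 -0.00331533  0.14703618] [-3.13638821  0.42911709  1.57545555]
N=5 row: 0.76 0.02 1.77 -0.000 -0.002 0.001
foot [166.23334416 289.27631028]
top [166.47515249 132.58959485]
Btop [167.42015782  77.83356483]
Atop [167.12379597 169.23322854]
```

View pics/w6.png

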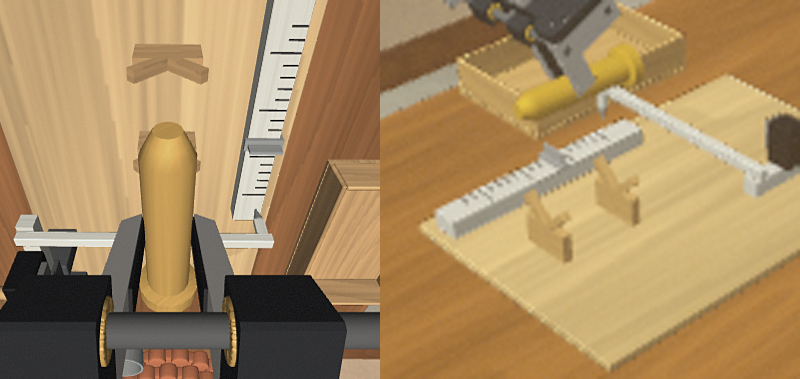

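Wrist crop: the column's end is at (167,128), in line with the V notch at (168,68), and it lies level and clear of the cross bar. Lowering it.

Request:
step_arm(increments="0.76 0.02 1.77 0 -0.002 0;0.76 0.02 1.77 0 -0.002 0;0.76 0.02 1.77 0 -0.002 0;0.76 0.02 1.77 0 -0.002 0;0.76 0.02 1.77 0 -0.002 0")

```text
time: 9.15
tool_pos: [0.6207, -0.0069, 0.0537]
ee_rot: [3.139, 0.44, 1.571]
wrist_force: [0.6, -0.4, -2.1]
width: 0.0258
```

Request:
step_arm(increments="0 0 0 0 0 0;0.08 0 0.18 0 0 0;0.08 0 0.18 0 0 0;0 0 0 0 0 0")

```text
time: 9.55
tool_pos: [0.6214, -0.0069, 0.051]
ee_rot: [3.138, 0.441, 1.571]
wrist_force: [0.2, -0.2, -2.4]
width: 0.0259
```

```bash
cat > s.py <<'E'
from h import *
o=get_obs();m=R.from_euler('xyz',o['ee_rot']).as_matrix()
print(o['time'],o['joint_positions'].round(3),o['tool_pos'].round(4),o['ee_rot'].round(3),'hold',(o['tool_pos']-.0188*m[:,2]).round(4),'F',o['wrist_force'].round(1),'T',o['wrist_torque'].round(2),'w',o['width'])
E
python3 s.py
```

```text
9.55 [ 0.154  0.364  1.372 -0.437  1.483  0.209] [ 0.6214 -0.0069  0.051 ] [3.138 0.441 1.571] hold [0.6213 0.0011 0.068 ] F [ 0.2 -0.2 -2.4] T [ 0.37 -0.08 -0.01] w 0.02587350032044339
```

Request:
step_arm(increments="0.1 -0.2 0.2 0 0 0;0.08 0 0.18 0 0 0;0 0 0 0 0 0")

```text
time: 9.85
tool_pos: [0.6184, -0.007, 0.0451]
ee_rot: [-3.142, 0.441, 1.573]
wrist_force: [-0.1, 1.2, -3.1]
width: 0.0261
```

Request:
step_arm(increments="0.08 0 0.18 0 0 0;0 0 0 0 0 0")

```text
time: 10.05
tool_pos: [0.6185, -0.0071, 0.0431]
ee_rot: [-3.142, 0.441, 1.573]
wrist_force: [-0.6, -0.2, -2.2]
width: 0.0257
```

```bash
python3 s.py
```

```text
10.05 [ 0.154  0.367  1.386 -0.438  1.471  0.214] [ 0.6185 -0.0071  0.0431] [-3.142  0.441  1.573] hold [0.6184 0.001  0.0601] F [-0.6 -0.2 -2.2] T [ 0.3  -0.09  0.05] w 0.02573125238153963
```

Hold height is 60.1 mm with no contact yet. I'll creep down until the force shows.

Request:
step_arm(increments="0.04 0 0.1 0 0 0;0 0 0 0 0 0")

```text
time: 10.25
tool_pos: [0.6186, -0.0072, 0.0423]
ee_rot: [3.141, 0.441, 1.573]
wrist_force: [0.6, 0.6, -1.6]
width: 0.0261
```

Request:
step_arm(increments="0.04 0 0.1 0 0 0;0 0 0 0 0 0")

```text
time: 10.45
tool_pos: [0.6186, -0.0072, 0.0416]
ee_rot: [3.141, 0.441, 1.572]
wrist_force: [-0.1, 1.0, -0.8]
width: 0.0259
```

```bash
python3 s.py
```

```text
10.45 [ 0.154  0.368  1.387 -0.438  1.468  0.216] [ 0.6186 -0.0072  0.0416] [3.141 0.441 1.572] hold [0.6186 0.0009 0.0586] F [-0.1  1.  -0.8] T [ 0.28  0.11 -0.1 ] w 0.0259088475302968
```

Request:
step_arm(increments="0.04 0 0.1 0 0 0;0 0 0 0 0 0")

```text
time: 10.65
tool_pos: [0.6187, -0.0072, 0.0414]
ee_rot: [3.14, 0.442, 1.572]
wrist_force: [-3.2, 2.2, 4.3]
width: 0.0262
```

Request:
step_arm(increments="0.04 0 0.1 0 0 0;0 0 0 0 0 0")

```text
time: 10.85
tool_pos: [0.6187, -0.0072, 0.0413]
ee_rot: [3.14, 0.442, 1.571]
wrist_force: [-4.8, 2.9, 8.5]
width: 0.0258
```

Seated, with about 8 N of reaction. Opening half way.

Request:
step_arm(increments="0 0 0 0 0 0;0 0 0 0 0 0;0 0 0 0 0 0;0 0 0 0 0 0;0 0 0 0 0 0", claw=0)

```text
time: 11.35
tool_pos: [0.6187, -0.0075, 0.0388]
ee_rot: [3.141, 0.441, 1.573]
wrist_force: [-0.8, -0.7, 0.3]
width: 0.0471
```

Request:
step_arm(increments="0 0 -1.5 0 0 0;0 0 -2.5 0 0 0;0 0 -3 0 0 0;0 0 -3 0 0 0;0 0 0 0 0 0")

```text
time: 11.85
tool_pos: [0.6217, 0.0375, 0.1358]
ee_rot: [3.129, 0.439, 1.569]
wrist_force: [1.2, -0.6, 1.2]
width: 0.0468
```

```bash
python3 s.py
python3 - <<'E'
from h import *
import pickle
o=get_obs();im=snapshot('wrist');cv2.imwrite('pics/w7full.png',im[:,:,::-1]);pickle.dump(o,open('o7.pkl','wb'))
C=cam('wrist',o)
for n,p in dict(foot=(.619,-.062,.06),top=(.619,.068,.06),Btop=(.619,.0485,.064),Atop=(.619,-.0355,.064),fin=(.709,-.027,.046),l0=(.709,.0045,.03),lm50=(.709,-.0455,.03)).items():print(n,proj(C,p))
E
```

```text
11.85 [ 0.222  0.331  1.242 -0.432  1.651  0.203] [0.6217 0.0375 0.1358] [3.129 0.439 1.569] hold [0.6214 0.0455 0.1529] F [ 1.2 -0.6  1.2] T [ 0.19 -0.11 -0.01] w 0.04675230648932256
foot [312.23553117 285.8630551 ]
top [311.3116548  168.67626947]
Btop [311.47930652 193.87508692]
Atop [312.08545095 270.08234611]
fin [406.3590775  249.77857315]
l0 [408.71581279 213.17216694]
lm50 [400.01006204 252.47295913]
```

Run:
```python
from h import *
plan([.60,-.11,.23],tool(1.569,0),6)
```

```text
N=6 row: -2.80 -0.33 -0.95 0.001 0.073 0.001
```

Request:
step_arm(increments="-2.8 -0.33 -0.95 0 0.073 0;-2.8 -0.33 -0.95 0 0.073 0;-2.8 -0.33 -0.95 0 0.073 0;-2.8 -0.33 -0.95 0 0.073 0;-2.8 -0.33 -0.95 0 0.073 0")

```text
time: 12.4
tool_pos: [0.6014, -0.0852, 0.2149]
ee_rot: [-3.141, 0.073, 1.573]
wrist_force: [0.3, 0.2, 0.4]
width: 0.047
```

Request:
step_arm(increments="-2.8 -0.33 -0.95 0.005 0.073 0.005;0 0 0 0 0 0;0 0 0 0 0 0")

```text
time: 12.7
tool_pos: [0.5982, -0.113, 0.2253]
ee_rot: [-3.135, 0.003, 1.564]
wrist_force: [0.0, -0.2, -1.0]
width: 0.0473
```

```bash
python3 s.py
python3 - <<'E'
from h import *
import pickle
o=get_obs();im=snapshot('wrist');cv2.imwrite('pics/w8full.png',im[:,:,::-1]);pickle.dump(o,open('o8.pkl','wb'))
C=cam('wrist',o)
q={}
for n,p in dict(foot=(.619,-.062,.06),top=(.619,.068,.06),Btop=(.619,.0485,.064),Atop=(.619,-.0355,.064),fin=(.709,-.027,.046),l50=(.709,.0545,.03),lm100=(.709,-.0955,.03),grip=(.4875,-.1305,.132)).items():q[n]=proj(C,p);print(n,q[n])
a=im[:,:,::-1]
c1=a[20:270,290:470]; cv2.imwrite('pics/w8.png',cv2.resize(c1,None,fx=2.4,fy=2.4,interpolation=cv2.INTER_CUBIC))
E
```

```text
12.7 [-0.277  0.222  1.13  -0.004  1.795 -0.271] [ 0.5982 -0.113   0.2253] [-3.135e+00  3.000e-03  1.564e+00] hold [ 0.5984 -0.113   0.2441] F [ 0.  -0.2 -1. ] T [-0.04 -0.1  -0.02] w 0.04732081417643541
foot [336.90380818 169.00487125]
top [338.22625308  29.39810689]
Btop [338.2221398   51.23250266]
Atop [337.34076781 142.86226389]
fin [421.44159755 133.92455417]
l50 [423.16160828  52.25466369]
lm100 [412.97109259 195.92677988]
grip [195.33535986 252.68484719]
```

View pics/w8.png

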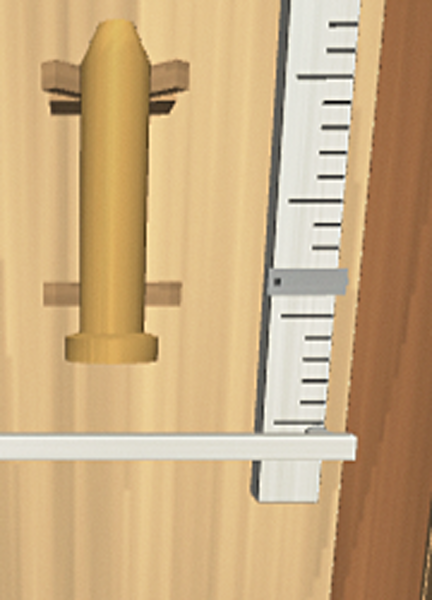

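The column lies in both Vs, foot disc at (111,348) outside the near block and thin end up-image. The clip is at crop rows 268–294. I'll read its fin from the intensity profile.

Run:
```python
from h import *
import pickle
a=cv2.imread('pics/w8full.png');o=pickle.load(open('o8.pkl','rb'));C=cam('wrist',o)
g=cv2.cvtColor(a,cv2.COLOR_BGR2GRAY)
for r in range(98,160):print(r,g[r,404:434:3],end=' | ' if r%2 else '\n')
```

```text
98 [ 95 231 229 224 221 228 229 227 228 229]
99 [ 94 232 229 224 221 227 229 227 227 229] | 100 [ 95 231 229 225 220 229 231 229 229 227]
101 [ 92 232 234 231 229 235 237 233 237 235] | 102 [ 90 232 225 219 213 222 225 224 224 219]
103 [ 87 230 119  46  46  45  45  43  45  39] | 104 [ 88 230 164 128 126 130 135 134 133 126]
105 [ 84 229 240 239 237 243 247 245 245 243] | 106 [ 81 229 232 225 223 228 233 232 230 232]
107 [ 83 229 230 222 221 226 230 229 227 231] | 108 [ 82 229 229 222 220 224 229 229 227 231]
109 [ 78 229 229 222 221 225 229 228 226 233] | 110 [ 80 226 228 223 223 225 230 231 227 235]
111 [ 72 227 228 224 222 226 237 238 235 244] | 112 [ 51 226 230 224 222 227 218 222 218 232]
113 [ 56 226 227 224 223 231  33  34  32  31] | 114 [ 61 226 229 223 222 229 165 169 165 175]
115 [ 64 226 227 224 222 227 238 242 240 252] | 116 [ 65 227 229 225 222 224 227 230 229 241]
117 [ 80 228 228 225 223 223 225 228 226 238] | 118 [106 226 228 226 223 222 224 228 228 237]
119 [115 227 227 225 224 223 224 229 229 215] | 120 [123 226 227 225 223 225 225 232 230 212]
121 [134 226 228 225 2
[... 1111 characters left out ...]
229 233 221 222 225 232 229 229 232 181] | 146 [228 232 222 222 223 231 230 229 236 180]
147 [229 232 220 223 223 230 230 228 241 184] | 148 [230 232 223 222 223 231 231 228 240 179]
149 [227 236 227 230 229 238 237 233 244 181] | 150 [229 221 211 215 216 223 222 220 231 183]
151 [230  82  59  64  60  64  64  61 110 180] | 152 [228 168 159 161 161 164 165 163 159 179]
153 [228 237 233 236 237 242 241 238 235 181] | 154 [227 231 223 228 227 230 231 229 217 178]
155 [227 229 222 224 224 227 228 227 208 179] | 156 [226 230 220 226 224 227 228 225 199 181]
157 [225 229 222 226 227 226 229 226 202 178] | 158 [227 228 220 226 226 230 232 231 177 180]
159 [226 227 221 224 231 221 226 222 153 179] |
```

```bash
python3 - <<'E'
from h import *
import pickle
for f,of in(('w7full','o7'),('w8full','o8'),('w1','o1')):
    a=cv2.imread(f'pics/{f}.png');C=cam('wrist',pickle.load(open(of+'.pkl','rb')));g=cv2.cvtColor(a,cv2.COLOR_BGR2GRAY)
    e=np.array([.5989,.0045,0])
    print(f,'eye',C[2].round(3))
    for z in(.03,.046):
        out=[]
        for y in np.arange(-.056,-.0159,.001):
            u,v=proj(C,e+[.106,y,z]);out.append(int(g[int(round(v)),int(round(u))]))
        print(z,out)
    # pixel of fin at jig y -.035 for z=.046 and zero-plane lines
    print([proj(C,e+[.106,y,z]).round(1) for y,z in((-.035,.046),(0,.03),(-.05,.03))])
E
python3 - <<'E'
import sys;sys.path.insert(0,'.')
import os;os.chdir('.')
from h import *
a=cv2.imread('pics/w7full.png');print(a[225:275,402].tolist())
E
```

```text
w7full eye [0.62  0.196 0.288]
0.03 [211, 211, 216, 219, 194, 156, 156, 148, 129, 126, 128, 127, 128, 128, 131, 129, 131, 131, 128, 148, 157, 157, 158, 145, 130, 130, 118, 180, 209, 211, 209, 210, 208, 209, 209, 209, 209, 210, 205, 205, 205]
0.046 [230, 189, 189, 215, 218, 223, 223, 220, 221, 221, 195, 98, 202, 202, 222, 220, 222, 222, 226, 199, 160, 160, 146, 131, 128, 128, 128, 127, 128, 130, 130, 131, 127, 148, 155, 155, 154, 144, 128, 118, 118]
[array([401.5, 252.6]), array([404.3, 213.4]), array([396. , 252.6])]
w8full eye [ 0.601 -0.033  0.43 ]
0.03 [222, 223, 220, 221, 234, 157, 61, 64, 215, 230, 222, 223, 222, 222, 227, 206, 167, 160, 164, 165, 162, 162, 161, 162, 162, 164, 161, 155, 215, 225, 220, 219, 220, 221, 220, 220, 220, 220, 222, 222, 222]
0.046 [226, 227, 224, 224, 227, 237, 161, 60, 216, 229, 227, 225, 226, 226, 229, 209, 167, 160, 163, 166, 161, 161, 163, 161, 162, 160, 151, 221, 228, 224, 224, 223, 224, 223, 224, 226, 226, 225, 230, 223, 222]
[array([417.3, 137.4]), array([415.7, 103.7]), array([412.5, 151.5])]
w1 eye [0.502 0.033 0.537]
0.03 [220, 220, 221, 228, 
[... 605 characters left out ...]
, 212, 217], [203, 216, 220], [207, 220, 222], [206, 220, 223], [175, 186, 187], [115, 116, 115], [126, 130, 128], [143, 146, 145], [150, 154, 153], [150, 153, 154], [142, 147, 146], [126, 130, 129], [129, 132, 132], [132, 134, 132], [126, 131, 130], [125, 129, 128], [124, 128, 128], [124, 129, 126], [128, 131, 131], [145, 147, 146], [154, 157, 158], [192, 202, 206], [214, 227, 230], [209, 222, 225], [209, 221, 224], [217, 230, 232], [195, 207, 211], [24, 23, 25], [147, 156, 160], [216, 231, 233], [205, 220, 222], [209, 223, 225], [203, 217, 222], [139, 145, 147], [62, 65, 66], [182, 194, 197], [218, 230, 231], [211, 223, 224], [215, 228, 230], [197, 211, 214], [38, 38, 38], [117, 123, 127]]
```

The fin top is at jig y ≈ -35.0 mm in three views, so the target draw is about 65 mm. Moving above the grip post.

Run:
```python
from h import *
plan([.485,-.1305,.165],tool(1.570,0),5)
```

```text
N=5 row: -0.38 -2.26 1.21 -0.001 0.000 -0.001
```

Request:
step_arm(increments="-0.38 -2.26 1.21 -0.001 0 -0.001;-0.38 -2.26 1.21 -0.001 0 -0.001;-0.38 -2.26 1.21 -0.001 0 -0.001;-0.38 -2.26 1.21 -0.001 0 -0.001;-0.38 -2.26 1.21 -0.001 0 -0.001", claw=-0.6)

```text
time: 13.25
tool_pos: [0.4844, -0.1283, 0.1647]
ee_rot: [-3.14, 0.003, 1.576]
wrist_force: [-0.7, 0.0, 0.4]
width: 0.0751
```

Request:
step_arm(increments="0 0 0 0 0 0;0 0 0 0 0 0")

```text
time: 13.45
tool_pos: [0.4858, -0.1289, 0.166]
ee_rot: [3.141, 0.003, 1.574]
wrist_force: [0.5, 1.3, -0.3]
width: 0.0749
```

```bash
python3 s.py
python3 - <<'E'
from h import *
plan([.485,-.1305,.165],tool(1.570,0),2)
o=get_obs();im=snapshot('wrist')[:,:,::-1];cv2.imwrite('pics/w9full.png',im)
C=cam('wrist',o);e=np.array([.5989,.0045,0])
for n,p in dict(post_r=(-.0955,-.135,.129),post_l=(-.1275,-.135,.132),front=(-.1115,-.123,.132),back=(-.1115,-.147,.132)).items():print(n,proj(C,e+p).round(1))
u,v=proj(C,e+[-.1115,-.135,.132]).round().astype(int);g=cv2.cvtColor(im,cv2.COLOR_BGR2GRAY)
print(v,u-60,g[v,u-60:u+60:2]);print('col',g[v-40:v+40:2,u-8])
E
```

```text
13.45 [-0.37  -0.016  1.506 -0.002  1.651 -0.374] [ 0.4858 -0.1289  0.166 ] [3.141e+00 3.000e-03 1.574e+00] hold [ 0.4858 -0.1289  0.1848] F [ 0.5  1.3 -0.3] T [-0.08 -0.1   0.05] w 0.07490578045691944
N=2 row: -0.08 -0.04 0.05 0.000 0.001 0.002
post_r [339.8 255.5]
post_l [296.2 256.7]
front [318.2 241. ]
back [318.1 272.1]
257 258 [120 119 117 114 115 115 114 109 113 112 104 102 104 123 122  84 172 170
 172 179 103  25  31  29  29  27  30  31  29  27  24  26  26  24  26  26
  30  16 117 111 107 110 185 181 180 182 188 191 188 182 177 180 184 189
 184 182 189 191 188 184]
col [222 223 222 225 223  12  23  26  18  20  23  23  35  27  26  29  26  25
  29  26  30  25  21  28  28  23  89 230  59  85  77  82  79  81  78  78
  81  78  80  79]
```

Request:
step_arm(increments="0 0.02 1.9 0 0 0.002;0 0 1.9 0 0 0.001;0 0 1.9 0 0 0;0 0 1.6 0 0 0;0 0 0 0 0 0")

```text
time: 14.0
tool_pos: [0.4857, -0.1296, 0.0915]
ee_rot: [-3.138, 0.002, 1.571]
wrist_force: [-0.4, -0.3, -0.2]
width: 0.0752
```

```bash
python3 s.py
```

```text
14.0 [-0.372  0.019  1.619 -0.003  1.505 -0.371] [ 0.4857 -0.1296  0.0915] [-3.138e+00  2.000e-03  1.571e+00] hold [ 0.4858 -0.1296  0.1103] F [-0.4 -0.3 -0.2] T [-0.02 -0.07 -0.  ] w 0.07515527369954836
```

Request:
step_arm(increments="0 0 -0.15 0 0 0;0 0 0 0 0 0;0 0 0 0 0 0;0 0 0 0 0 0;0 0 0 0 0 0", claw=1)

```text
time: 14.5
tool_pos: [0.4863, -0.1307, 0.0957]
ee_rot: [3.14, 0.004, 1.57]
wrist_force: [0.7, -0.3, 0.4]
width: 0.0382
```

Request:
step_arm(increments="0 0 0 0 0 0;0 0 0 0 0 0;0 0 0 0 0 0;0 0 0 0 0 0;0 0 0 0 0 0")

```text
time: 15.0
tool_pos: [0.4845, -0.1307, 0.0955]
ee_rot: [-3.139, 0.003, 1.569]
wrist_force: [-4.7, 0.6, 4.5]
width: 0.0259
```

```bash
python3 s.py
```

```text
15.0 [-0.374  0.014  1.617 -0.004  1.512 -0.372] [ 0.4845 -0.1307  0.0955] [-3.139e+00  3.000e-03  1.569e+00] hold [ 0.4845 -0.1307  0.1143] F [-4.7  0.6  4.5] T [ 0.02  0.67 -0.06] w 0.02586947425825837
```

Gripped, button in. Drawing out.

Request:
step_arm(increments="1 -0.1 0 0 0 0;1 0 0 0 0 0;1 0 0 0 0 0;0 0 0 0 0 0")

```text
time: 15.4
tool_pos: [0.4847, -0.1016, 0.0955]
ee_rot: [3.141, 0.006, 1.57]
wrist_force: [-2.5, -5.0, 2.7]
width: 0.025
```

Request:
step_arm(increments="1 0 0 0 0 0;1 0 0 0 0 0;1 0 0 0 0 0;0.4 0 0 0 0 0;0 0 0 0 0 0")

```text
time: 15.9
tool_pos: [0.4849, -0.0681, 0.0955]
ee_rot: [3.141, 0.007, 1.569]
wrist_force: [-2.5, -4.8, 2.4]
width: 0.0252
```

```bash
python3 s.py
```

```text
15.9 [-0.251 -0.016  1.646 -0.006  1.509 -0.249] [ 0.4849 -0.0681  0.0955] [3.141 0.007 1.569] hold [ 0.4849 -0.068   0.1143] F [-2.5 -4.8  2.4] T [-0.87  0.29 -0.04] w 0.025247402365037072
```

Request:
step_arm(increments="0.22 0 0 0 0 0;0 0 0 0 0 0;0 0 0 0 0 0")

```text
time: 16.2
tool_pos: [0.4849, -0.0664, 0.0955]
ee_rot: [3.141, 0.007, 1.569]
wrist_force: [-1.5, -5.5, 2.7]
width: 0.0255
```

```bash
python3 s.py
python3 - <<'E'
from h import *
import pickle
o=get_obs();pickle.dump(o,open('o10.pkl','wb'));e=np.array([.5989,.0046,0])
tiles=[]
for n,s,w,h in(('wrist',5,400,300),('side',6,400,300),('top',6,400,300)):
    im=snapshot(n)[:,:,::-1];cv2.imwrite(f'pics/f_{n}.png',im);C=cam(n,o)
    fin=proj(C,e+[.11,-.035,.046]);tip=proj(C,e+[.11,-.035,.052]);
    u,v=fin.round().astype(int);x0=int(np.clip(u-w//s//2,0,640-w//s));y0=int(np.clip(v-h//s//2,0,480-h//s))
    t=cv2.resize(im[y0:y0+h//s,x0:x0+w//s],(w,h),interpolation=cv2.INTER_CUBIC)
    print(n,'fin',fin.round(1),'tip',tip.round(1),'origin',x0,y0,s);tiles.append(t)
    if n=='wrist': print('col',proj(C,e+[.02,-.065,.06]),proj(C,e+[.02,.065,.06]))
s=cv2.imread('pics/f_side.png')[200:290,245:365];tiles.append(cv2.resize(s,(400,300),interpolation=cv2.INTER_CUBIC))
cv2.imwrite('pics/final.png',np.vstack([np.hstack(tiles[:2]),np.hstack(tiles[2:])]))
E
```

```text
16.2 [-0.247 -0.016  1.647 -0.006  1.509 -0.244] [ 0.4849 -0.0664  0.0955] [3.141 0.007 1.569] hold [ 0.4849 -0.0663  0.1143] F [-1.5 -5.5  2.7] T [-0.9   0.38 -0.07] w 0.02547906633051347
wrist fin [617.7 201.4] tip [624.6 202.9] origin 560 171 5
col [500.08580744 245.81193182] [530.85353966  46.11600944]
side fin [284.1 236.6] tip [284. 235.] origin 251 212 6
top fin [314.2 162.1] tip [314.2 161.5] origin 281 137 6
```

View pics/final.png

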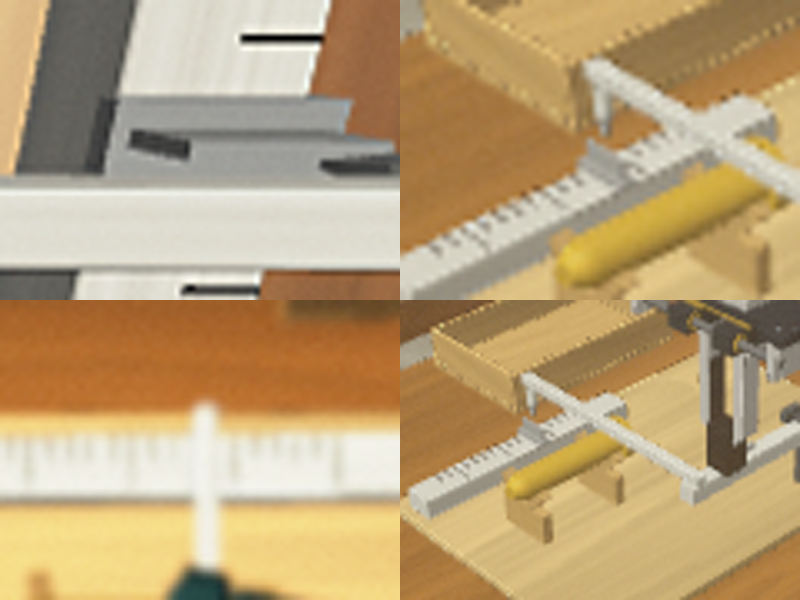

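The pointer hangs right at the fin in the side tile, with the tip at side px ≈ (285.2,234.5). The column is still in the cradle. Next I'll quantify the cross bar's y numerically.

Run:
```python
from h import *
import pickle
o=pickle.load(open('o10.pkl','rb'));C=cam('wrist',o)
g=cv2.cvtColor(cv2.imread('pics/f_wrist.png'),cv2.COLOR_BGR2GRAY)
for u in(560,575,590,605,630):
    print(u,g[183:240,u].tolist())
for u,v in((575,206.6),(600,206.6),(575,224.6),(600,224.6)):
    print(u,v,[(ray(C,(u,v),z)-[.5989,.0046,0]).round(4)[:2] for z in(.088,.098)])
# scale lines visible: tile rows 37 and 290 at z=.03
for x,y in((285,38),(222,290)):print('line',(ray(C,(560+x/5,171+y/5),.03)-[.5989,.0046,0]).round(4))
S=cam('side');e=np.array([.5989,.0046,0])
for y in(-.04,-.035,-.03):print(y,'tip',proj(S,e+[.11,y,.052]).round(1),'finL,R',proj(S,e+[.095,y,.046]).round(1),proj(S,e+[.125,y,.046]).round(1))
```

```text
560 [193, 193, 192, 192, 190, 190, 191, 190, 190, 189, 187, 191, 187, 191, 190, 189, 188, 187, 191, 188, 188, 189, 187, 170, 164, 187, 237, 224, 223, 221, 220, 219, 219, 221, 221, 220, 220, 219, 219, 224, 219, 151, 63, 89, 92, 95, 92, 94, 95, 93, 94, 94, 95, 95, 95, 99, 98]
575 [97, 101, 99, 98, 101, 97, 94, 96, 94, 97, 97, 96, 95, 97, 97, 98, 98, 99, 98, 96, 96, 91, 101, 143, 169, 184, 237, 223, 222, 221, 219, 218, 220, 221, 221, 220, 218, 220, 220, 223, 220, 151, 90, 152, 176, 194, 201, 205, 213, 224, 228, 226, 226, 222, 220, 221, 219]
590 [222, 222, 222, 222, 224, 227, 225, 162, 146, 155, 157, 160, 160, 152, 97, 59, 67, 61, 101, 172, 164, 160, 159, 164, 166, 189, 235, 225, 222, 220, 218, 216, 218, 221, 219, 218, 220, 219, 220, 223, 219, 166, 183, 224, 220, 219, 220, 222, 220, 223, 221, 221, 223, 223, 223, 224, 224]
605 [218, 218, 218, 219, 220, 223, 219, 160, 143, 158, 156, 156, 160, 149, 114, 122, 146, 160, 158, 161, 159, 162, 157, 163, 167, 185, 233, 227, 225, 220, 217, 217, 218, 220, 219, 220, 219, 219, 220, 224, 218, 174, 193, 235, 223, 94, 78, 203, 233, 223, 223, 221, 221, 220, 221, 228, 213]
630 [117, 117, 114, 114, 116, 112, 113, 120, 137, 122, 111, 112, 112, 110, 112, 118, 138, 163, 157, 117, 77, 57, 72, 133, 175, 185, 230, 228, 222, 221, 218, 216, 218, 219, 219, 220, 218, 219, 221, 222, 225, 188, 84, 109, 109, 104, 105, 105, 106, 105, 107, 108, 108, 111, 113, 111, 113]
575 206.6 [array([ 0.0473, -0.0308]), array([ 0.0398, -0.0289])]
600 206.6 [array([ 0.0629, -0.0308]), array([ 0.0546, -0.0289])]
575 224.6 [array([ 0.0497, -0.0423]), array([ 0.0421, -0.0399])]
600 224.6 [array([ 0.0655, -0.0424]), array([ 0.0571, -0.0399])]
line [ 0.1192 -0.02    0.03  ]
line [ 0.1188 -0.0602  0.03  ]
-0.04 tip [285.3 234.4] finL,R [288.4 237.9] [282.4 234.2]
-0.035 tip [284. 235.] finL,R [287.2 238.5] [281.2 234.8]
-0.03 tip [282.8 235.6] finL,R [285.9 239.1] [279.9 235.4]
```

Run:
```python
from h import *
import pickle
e=np.array([.5989,.0046,0])
def edges(f,of,u,r0,r1,z):
    C=cam('wrist',pickle.load(open(of,'rb')));g=cv2.cvtColor(cv2.imread(f),cv2.COLOR_BGR2GRAY).astype(float)
    d=np.diff(g[r0:r1,u]);return [(round(r0+i+.5,1),int(d[i]),(ray(C,(u,r0+i+.5),z)-e)[1].round(4)) for i in np.where(abs(d)>22)[0]]
print('home bar');[print(u,edges('pics/w8full.png','o8.pkl',u,190,225,.098)) for u in(310,360,380)]
print('fin now');[print(u,edges('pics/f_wrist.png','o10.pkl',u,186,208,.046)) for u in(610,618,625,632)]
print('bar now');[print(u,edges('pics/f_wrist.png','o10.pkl',u,203,228,.098)) for u in(565,610,632)]
```

```text
home bar
310 [(np.float64(201.5), 58, np.float64(-0.0945)), (np.float64(210.5), -29, np.float64(-0.1033))]
360 [(np.float64(199.5), -27, np.float64(-0.0927)), (np.float64(201.5), 64, np.float64(-0.0947)), (np.float64(210.5), -23, np.float64(-0.1035))]
380 [(np.float64(201.5), 62, np.float64(-0.0948)), (np.float64(210.5), -28, np.float64(-0.1036))]
fin now
610 [(np.float64(189.5), -54, np.float64(-0.0261)), (np.float64(196.5), -37, np.float64(-0.0313)), (np.float64(198.5), 24, np.float64(-0.0328))]
618 [(np.float64(189.5), -59, np.float64(-0.0261)), (np.float64(196.5), -33, np.float64(-0.0313)), (np.float64(198.5), 23, np.float64(-0.0328))]
625 [(np.float64(190.5), 31, np.float64(-0.0269)), (np.float64(196.5), -30, np.float64(-0.0313)), (np.float64(198.5), 24, np.float64(-0.0328)), (np.float64(202.5), -95, np.float64(-0.0358)), (np.float64(204.5), 55, np.float64(-0.0373)), (np.float64(205.5), 63, np.float64(-0.0381))]
632 [(np.float64(199.5), 27, np.float64(-0.0336)), (np.float64(201.5), -56, np.float64(-0.0351)), (np.float64(202.5), -23, np.float64(-0.0358)), (np.float64(205.5), 58, np.float64(-0.0381)), (np.float64(206.5), 43, np.float64(-0.0388))]
bar now
565 [(np.float64(205.5), 54, np.float64(-0.0282)), (np.float64(208.5), 52, np.float64(-0.03)), (np.float64(223.5), -64, np.float64(-0.0392)), (np.float64(224.5), -85, np.float64(-0.0398)), (np.float64(225.5), 26, np.float64(-0.0404))]
610 [(np.float64(208.5), 46, np.float64(-0.0301)), (np.float64(223.5), -43, np.float64(-0.0392)), (np.float64(225.5), 46, np.float64(-0.0405))]
632 [(np.float64(205.5), 58, np.float64(-0.0283)), (np.float64(206.5), 43, np.float64(-0.0289)), (np.float64(208.5), 45, np.float64(-0.0301)), (np.float64(223.5), -39, np.float64(-0.0393)), (np.float64(224.5), -107, np.float64(-0.0399)), (np.float64(225.5), 26, np.float64(-0.0405))]
```

The pointer bar centre reads -35.0 mm and the fin -34.4 to -34.9 mm, so the pointer is about 0.5 mm short. I'll nudge by 0.6 mm and recheck.

Request:
step_arm(increments="0.06 0 0 0 0 0;0 0 0 0 0 0;0 0 0 0 0 0;0 0 0 0 0 0")

```text
time: 16.75
tool_pos: [0.4849, -0.066, 0.0955]
ee_rot: [3.141, 0.007, 1.568]
wrist_force: [-1.9, -5.5, 3.5]
width: 0.0258
```

```bash
python3 s.py
python3 - <<'E'
from h import *
e=np.array([.5989,.0046,0])
o=get_obs();a=snapshot('wrist')[:,:,::-1];cv2.imwrite('pics/f2.png',a);C=cam('wrist',o);g=cv2.cvtColor(a,cv2.COLOR_BGR2GRAY).astype(float)
for u,z,r0,r1 in((625,.046,186,206),(632,.046,186,206),(565,.098,202,228),(632,.098,202,228)):
    d=np.diff(g[r0:r1,u]);print(u,z,[(float(r0+i+.5),int(d[i]),float((ray(C,(u,r0+i+.5),z)-e)[1].round(4))) for i in np.where(abs(d)>22)[0]])
E
```

```text
16.75 [-0.246 -0.016  1.647 -0.007  1.509 -0.243] [ 0.4849 -0.066   0.0955] [3.141 0.007 1.568] hold [ 0.4849 -0.0659  0.1143] F [-1.9 -5.5  3.5] T [-1.04  0.35 -0.01] w 0.025765496170842558
625 0.046 [(190.5, 23, -0.0266), (199.5, 38, -0.0333), (202.5, -101, -0.0355), (204.5, 63, -0.037)]
632 0.046 [(199.5, 37, -0.0333), (201.5, -56, -0.0348)]
565 0.098 [(205.5, 51, -0.0279), (208.5, 51, -0.0297), (223.5, -73, -0.0389), (224.5, -78, -0.0395), (225.5, 31, -0.0401)]
632 0.098 [(205.5, 59, -0.028), (206.5, 42, -0.0286), (208.5, 43, -0.0298), (223.5, -48, -0.0389), (224.5, -84, -0.0396)]
```

The bar centre is now at -34.6 mm and the fin at -34.4 mm, with the button still squeezed. Handing in.

```bash
python3 -c "
from bench import *
print(close_job())"
```

```text
the job is handed in; nothing more can be done
None
```

I laid the gilded column in the two V blocks and let go of it. Then I squeezed the lock button, drew the gauge arm out about 65 mm to the clip's fin, and handed in at about 17 s with the arm held there.

**Last checks**
- **Column:** in the last pictures it rests in both Vs, with the foot disc just outside the block nearer the sleeve. The thin end points along +y.
- **Pointer:** in the last wrist picture the bar carrying the pointer is centred at jig y ≈ -34.6 mm and the fin at ≈ -34.4 mm. The side view before a final 0.6 mm nudge also showed the pointer at the fin.
- **Grip:** the opening is about 26 mm and the pull at the wrist is 5.5 N, which fits the spring. The arm came out freely, so the latch was released.
- **Clip:** its reading stayed within about 0.5 mm in every view, so it does not appear to have moved.

**What disagreed or went wrong**
- Arm travel by tool position was about 64.7 mm, while earlier views put the fin at 65.0–65.2 mm. The pointer may therefore be up to about 0.5 mm short.
- Before lifting the column I moved the wrong way for two steps and pressed it onto the table with about 26 N. I undid this at once, and the column stayed aligned in the grip.
- I did not take a last picture of the other things on the bench. No unexpected contact forces showed on the way past them.

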